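# Rock the sealed housings to find the loose ball and tag that stand

## Task

One of the three sealed green housings has a loose ball in it. Rock them in any order, gently pressing the raised left end of each past level, holding a moment and letting go, until you find it: a sound housing swings back by itself, the one with the loose ball stays over. Leave that one tipped over with the others swung back, then slide the red reject card flat and fully home into the slot at the foot of its stand, and leave the near tape roll and the blue-handled pliers where they are.

Things in the scene. Friction and masses are not known exactly. Their poses are not given: they have to be found in the camera images.
- rocker_1 (a joint): sealed green housing on stand 1: angle about its front-to-back axle. 0: at rest, 10 deg tilted, left end raised; 0.17: level; 0.34: fully over on its stop, left end down. A weak spring returns it to 0 in about 1 s. A loose ball starts at the low end, needs up to 0.5 s to roll across once past level, then its weight keeps the housing over. Which housing has it varies.
- pad_1 (a point): top centre of the black rubber press pad (30 mm in x, 22 in y) at the left end of housing 1, 50 mm from the axle, 89 mm above the table when raised, 17 mm lower when fully over; 1 to 2 N moves it. The housing is 124 mm long (y), 46 wide, 42 high, its axle 57 mm above the table. Axes are the stand's at joint 0, and turn with the housing.
- slot_1 (a point): middle of the card slot's mouth, on the slot's floor (5 mm above the table) in the front of fixed grey stand 1 (80 mm deep in x, 110 wide; deck 22 high, axle posts 70). x points into the slot, z up. Slot 54 mm wide, 11 high, 75 deep to its stop. A sill level with its floor reaches 20 mm out in front, with flared guides (16 mm high) opening to about 75 mm. The axle is 40 mm behind the mouth.
- rocker_2 (a joint): sealed green housing on stand 2: angle about its front-to-back axle. 0: at rest, 10 deg tilted, left end raised; 0.17: level; 0.34: fully over on its stop, left end down. A weak spring returns it to 0 in about 1 s. A loose ball starts at the low end, needs up to 0.5 s to roll across once past level, then its weight keeps the housing over. Which housing has it varies.
- pad_2 (a point): top centre of the black rubber press pad (30 mm in x, 22 in y) at the left end of housing 2, 50 mm from the axle, 89 mm above the table when raised, 17 mm lower when fully over; 1 to 2 N moves it. The housing is 124 mm long (y), 46 wide, 42 high, its axle 57 mm above the table. Axes are the stand's at joint 0, and turn with the housing.
- slot_2 (a point): middle of the card slot's mouth, on the slot's floor (5 mm above the table) in the front of fixed grey stand 2 (80 mm deep in x, 110 wide; deck 22 high, axle posts 70). x points into the slot, z up. Slot 54 mm wide, 11 high, 75 deep to its stop. A sill level with its floor reaches 20 mm out in front, with flared guides (16 mm high) opening to about 75 mm. The axle is 40 mm behind the mouth.
- rocker_3 (a joint): sealed green housing on stand 3: angle about its front-to-back axle. 0: at rest, 10 deg tilted, left end raised; 0.17: level; 0.34: fully over on its stop, left end down. A weak spring returns it to 0 in about 1 s. A loose ball starts at the low end, needs up to 0.5 s to roll across once past level, then its weight keeps the housing over. Which housing has it varies.
- pad_3 (a point): top centre of the black rubber press pad (30 mm in x, 22 in y) at the left end of housing 3, 50 mm from the axle, 89 mm above the table when raised, 17 mm lower when fully over; 1 to 2 N moves it. The housing is 124 mm long (y), 46 wide, 42 high, its axle 57 mm above the table. Axes are the stand's at joint 0, and turn with the housing.
- slot_3 (a point): middle of the card slot's mouth, on the slot's floor (5 mm above the table) in the front of fixed grey stand 3 (80 mm deep in x, 110 wide; deck 22 high, axle posts 70). x points into the slot, z up. Slot 54 mm wide, 11 high, 75 deep to its stop. A sill level with its floor reaches 20 mm out in front, with flared guides (16 mm high) opening to about 75 mm. The axle is 40 mm behind the mouth.
- card_grip (a point): centre of the upright fin (26 mm along x, 10 thick, from 6 to 36 mm up) on the loose red reject card, 21 mm above the card's underside. Card: flat plate 130 mm long (x), 50 wide, 6 thick, about 0.12 kg, lying on the table. x points to the nose, the end that enters the slot, 110 mm ahead of this point. Fully home, this point is 35 mm in front of the slot's mouth.
- card_nose (a point): middle of the card's front (nose) edge, at its underside; axes as card_grip. Note: the square of white paper on the table before the stands is a fixed stack 4 mm thick; carry the card over it
- masking_roll: roll of beige masking tape lying flat near the robot on the left (another lies farther back), 104 mm across, 25 high, loose bystander; origin at the centre of its underside
- nose_pliers: blue-handled fine-nose pliers lying flat, 150 x 52 x 10 mm, loose bystander; origin at the centre of the underside
There are look-alikes about, which are no part of the job. Of the things like the part that bears card_grip, leave any that is yellow; of the rest the larger one is meant.

How it is judged:
By the outcome, as a careful person would: the job done as asked, in the order asked, and still so for the second after the job is handed in, with the robot touching nothing.
It also fails if it takes over 72 s, if anything falls off the work surface, if the arm or the gripper's body presses on something with over 40 N, if the wrist force passes 120 N, or if a joint passes its speed limit or range.

## Robot

A 6-joint arm with a two-finger parallel gripper is mounted at the origin on a cart in front of the work surface, level with it; the furniture and walls round the work are solid. World frame = base frame: x ahead of the robot, y to its left, z up, the work surface at z = 0. Lengths are in m, angles in degrees, forces in N, time in s.
With the tool pointing down it reaches from about 0.4 to 0.825 m from the base axis. Payload 7 kg.
Tool frame: the origin (TCP) lies midway between the tips of the shut fingers; the grasp point (between the pads) lies r.grasp_offset behind it (r.grasp_offset is the distance from the TCP to the grasp point, in m); x points along the fingers, z is the direction in which the jaws open and shut, and the axes are right-handed (so a half turn about x gives the same grasp; the last joint's range is limited). The gripper opens to 88 mm and grips with 3 to 60 N. Pads are 19 mm wide; open, the fingers measure 130 mm over their backs; the gripper's body (78 mm by 193 mm) begins 47 mm behind the grasp point.
Start: joints at [93.169, 20.546, 0.682, 0, -70.136, -16.507], TCP at [0.156, 0.657, 0.227] pointing down, gripper open.
Joint ranges: [-176.03, 176.03], [-82.01, 121.73], [-58.28, 71.71], [-173.87, 95.51], [-174.79, -0.11], [-173.66, 173.66]. Speed limits (degrees/s): [136.94, 136.94, 172.46, 180, 180, 180].

## Interface

Orientations are given as [roll, pitch, yaw] about the fixed x, y, z axes, in that order (R = Rz(yaw) Ry(pitch) Rx(roll)).
In Python, from plant import readout, vision, close_job, r gives the robot as it stands.
- The arm moves only by the shell command python3 -m handwheel 'ROWS' [OPENING] [FORCE]. ROWS is JSON, a list that holds one entry, the list of rows, each a list of 4 numbers: the shift along the world's x, y, z in units of 40 mm (1.0 is 40 mm), then the turn about the world's z in units of 5 degrees (1.0 is 5 degrees). In form: [[[tx, ty, tz, roll], ...]]. A call has 1 to 8 rows; each row shifts and turns the pose as measured when the row begins; what a row does not reach is not made up. A row lasts 1/10 s, in which the tool goes at most 50 mm and 8.59 degrees, less where a joint would pass 70% of its speed; a pose out of reach is approached as far as the arm can. A call is refused whole if a number of a shift passes 1 or a number of a turn 1, either way. A call with a gripper value outside its range is refused whole. OPENING is the finger opening in mm, from 0 to 87.6, set as the call begins (- or left out, the last holds). The fingers move at their own pace and stop on an object; FORCE is the grip in N (left out, the last holds). Time passes only in rows, so rows that do not move let the fingers close. It gives the time, the measured TCP pose, the force and the opening at its end, in the units of the state.
- readout.get_state(): the state, without advancing time (a new reading comes with each control period).
- vision.capture(name): name is "scene" or "side" or "wrist"; returns the picture (420x560x3 uint8, blue, green, red); there is no depth.
- vision.get_calibration(name): a dict with "intrinsics" (3x3 intrinsics, pixels), "pose" (4x4, takes a point from camera to world coordinates). Camera axes: x right, y up, looking along -z (the intrinsics and any distortion apply to the point x, -y, -z); pixel columns grow to the right and rows downward; lengths in m; the calibration is good to about 2 mm. The wrist camera is an equidistant fisheye: a pixel r from the principal point sees the ray r / f radians off the axis. A picture is of the moment at which its call begins: read the wrist's pose just before it. get_calibration takes no time and is no camera call; for the wrist camera it gives the pose at the moment of the call.
- close_job(): hands the job in, once; it reports no verdict.
The state is a dict: "time_s": time; "joints": joint angles; "qd": joint speeds; "joint_torque": joint torques, N m; "tcp_pos": TCP position; "eef_rot": TCP orientation; "contact_force": force on the tool from outside, world axes, zero at the start; "moment": the same for the moment, N m; "gripper_width": finger opening in m.
Only numpy, scipy, OpenCV 4.12 (cv2) and the standard library are available. Lean on these libraries where they do the work, as an engineer would, in place of code of your own. Each camera call takes 0.05 s, during which the arm holds its last target.

## Working session

There is one attempt and no reset: what is moved stays moved. The work goes in short steps, Python scripts to look and compute and a shell command to move; the robot and the scene stay as the last step left them, time stands still between calls to the robot, and variables do not carry over. Pictures are saved under pics/ and viewed, and the job is handed in when it is done.

```bash
mkdir -p pics; ls; python3 - <<'E'
from plant import readout, vision, r
import cv2,numpy as np
print(readout.get_state(), r.grasp_offset)
for n in ("scene","side","wrist"):
    c=vision.get_calibration(n); print(n,{k:(np.round(v,4).tolist() if not isinstance(v,str) else v) for k,v in c.items()})
    cv2.imwrite(f"pics/{n}0.png",vision.capture(n))
E
```

```text
pics
{'time_s': 0.0, 'joints': array([ 9.31686248e+01,  2.05920167e+01,  6.33494786e-01, -1.95944619e-02,
       -7.01338825e+01, -1.65077272e+01]), 'qd': array([ 0.10763472, -0.03826879, -0.00118151,  0.0491719 , -0.03268602,
       -0.05426212]), 'joint_torque': array([ 2.11029233e-03, -5.82720172e+01,  2.93057656e+01,  6.99679077e+00,
        7.02322679e-03, -1.52330790e-04]), 'tcp_pos': array([0.15563843, 0.65631984, 0.22561564]), 'eef_rot': array([  5.23563553,  89.905777  , -98.11014039]), 'contact_force': array([ 0.23331073,  0.20410235, -0.51829002]), 'moment': array([ 0.05624681,  0.00660294, -0.02275665]), 'gripper_width': 0.08793008223513706} 0.0188
scene {'intrinsics': [[433.1652, 0.0, 283.5994], [0.0, 433.1652, 203.3592], [0.0, 0.0, 1.0]], 'pose': [[0.8297, 0.4034, -0.3859, -0.0868], [-0.5581, 0.615, -0.5571, -0.8169], [0.0126, 0.6776, 0.7353, 1.1325], [0.0, 0.0, 0.0, 1.0]]}
side {'intrinsics': [[489.897, 0.0, 275.0454], [0.0, 489.897, 203.7384], [0.0, 0.0, 1.0]], 'pose': [[-0.9933, 0.0283, -0.1125, 0.3107], [-0.1148, -0.3778, 0.9187, 1.362], [-0.0165, 0.9254, 0.3785, 0.6378], [0.0, 0.0, 0.0, 1.0]]}
wrist {'intrinsics': [[325.1923, 0.0, 285.7382], [0.0, 325.1923, 207.8065], [0.0, 0.0, 1.0]], 'pose': [[-0.2312, 0.9249, 0.302, 0.2387], [-0.9729, -0.2203, -0.07, 0.6361], [0.0018, -0.31, 0.9507, 0.3843], [0.0, 0.0, 0.0, 1.0]]}
```

View pics/scene0.png

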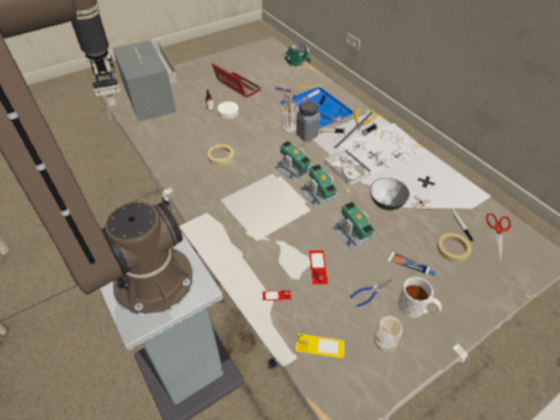

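View pics/side0.png

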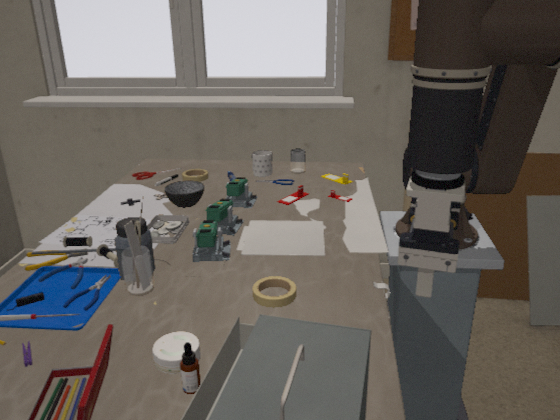

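View pics/wrist0.png

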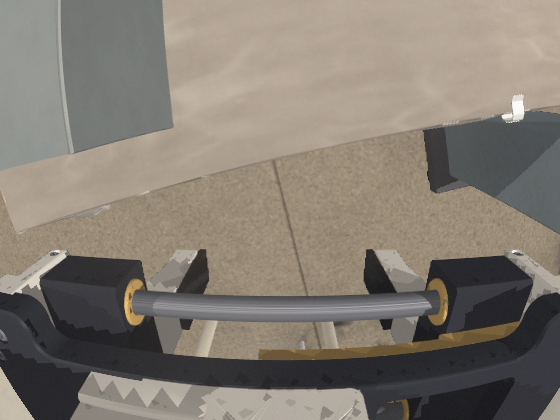

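The scene view shows three green housings at about (295,157), (321,182) and (357,221). The large red card is at (318,267), a small red look-alike at (277,296) and a yellow one at (320,346). The near tape roll is at (221,154) and the pliers at (370,292). Next I zoom in.

```bash
python3 - <<'E'
import cv2
a=cv2.imread("pics/scene0.png"); b=cv2.imread("pics/side0.png")
cv2.imwrite("pics/sc_crop.png",cv2.resize(a[130:320,240:400],None,fx=4,fy=3.15,interpolation=cv2.INTER_CUBIC) if 0 else cv2.resize(a[130:310,250:410],None,fx=3.3,fy=3.3,interpolation=cv2.INTER_CUBIC))
cv2.imwrite("pics/sd_crop.png",cv2.resize(b[165:265,180:360],None,fx=4.4,fy=4.4,interpolation=cv2.INTER_CUBIC))
E
```

```text
(no output)
```

View pics/sc_crop.png

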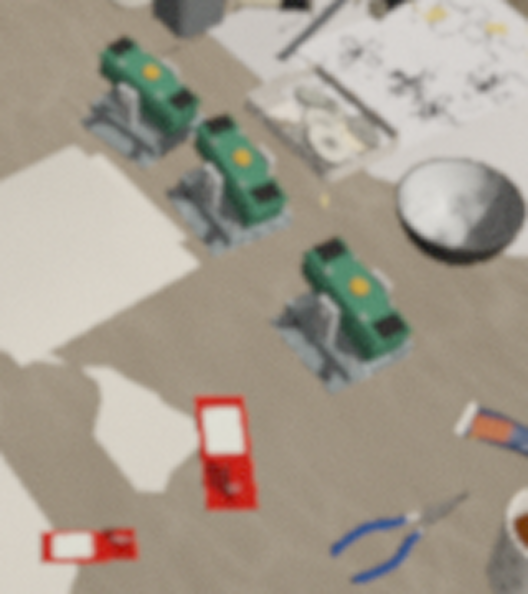

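View pics/sd_crop.png

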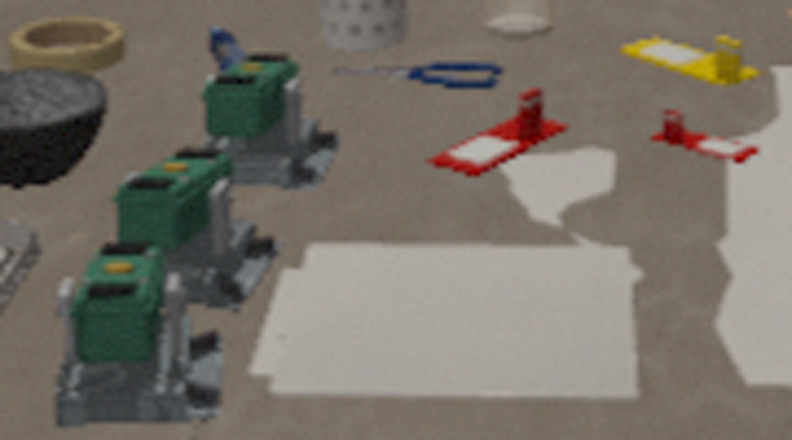

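```bash
cat > h.py <<'E'
import numpy as np,cv2
from plant import readout,vision,r
def ray(cal,px):
    K=np.array(cal["intrinsics"]);T=np.array(cal["pose"])
    d=np.linalg.inv(K)@np.array([px[0],px[1],1.]); d=np.array([d[0],-d[1],-d[2]])
    return T[:3,3],T[:3,:3]@d
def fray(cal,px):
    K=np.array(cal["intrinsics"]);T=np.array(cal["pose"])
    a=(px[0]-K[0,2])/K[0,0];b=(px[1]-K[1,2])/K[1,1];t=np.hypot(a,b)
    s=np.sin(t)/t if t>1e-9 else 1
    return T[:3,3],T[:3,:3]@np.array([a*s,-b*s,-np.cos(t)])
def plane(o_d,z):
    o,d=o_d;return o+d*(z-o[2])/d[2]
def proj(cal,P):
    K=np.array(cal["intrinsics"]);T=np.array(cal["pose"]);c=T[:3,:3].T@(np.array(P)-T[:3,3]);c=c*[1,-1,-1]
    u=K@c;return u[:2]/u[2]
def fproj(cal,P):
    K=np.array(cal["intrinsics"]);T=np.array(cal["pose"]);c=T[:3,:3].T@(np.array(P)-T[:3,3]);c=c*[1,-1,-1]
    t=np.arctan2(np.hypot(c[0],c[1]),c[2]);p=np.arctan2(c[1],c[0]);return np.array([K[0,2]+K[0,0]*t*np.cos(p),K[1,2]+K[1,1]*t*np.sin(p)])
E
python3 - <<'E'
from h import *
np.set_printoptions(precision=4,suppress=True)
c=vision.get_calibration("scene")
f=lambda x,y:(250+(x+.5)/3.3-.5,130+(y+.5)/3.3-.5)
for n,l,rr,m in (("A",(123,46),(183,99),(152,72)),("B",(217,125),(263,192),(242,157)),("C",(328,250),(390,326),(359,286))):
    L=plane(ray(c,f(*l)),.089);R=plane(ray(c,f(*rr)),.0716);M=plane(ray(c,f(*m)),.081)
    print(n,L,R,M,"yaw",np.degrees(np.arctan2(-(L-R)[0],(L-R)[1])),np.linalg.norm(L-R))
im=cv2.imread("pics/scene0.png");h=cv2.cvtColor(im,cv2.COLOR_BGR2HSV)
m=cv2.inRange(h,(0,150,100),(8,255,255))|cv2.inRange(h,(172,150,100),(180,255,255))
for ct in cv2.findContours(m,0,2)[0]:
    if cv2.contourArea(ct)>30:
        b=cv2.minAreaRect(ct);P=[plane(ray(c,p),.006)for p in cv2.boxPoints(b)];print(b,np.array(P)[:,:2].tolist())
for n,p in(("roll",(221,154)),("pl",(370,292)),("smallcard",(277,296)),("stack",(265,206)),("s1",(222,205)),("s2",(275,178)),("s3",(310,207)),("s4",(258,237))): print(n,plane(ray(c,p),.0))
E
```

```text
A [0.6416 0.22   0.089 ] [0.658  0.1248 0.0716] [0.6489 0.1724 0.081 ] yaw 9.801561813687258 0.09818138112432419
B [0.6519 0.0553 0.089 ] [ 0.6427 -0.0393  0.0716] [0.6498 0.0073 0.081 ] yaw -5.563264485886222 0.09659034595054014
C [ 0.6348 -0.1513  0.089 ] [ 0.6331 -0.2495  0.0716] [ 0.635  -0.1996  0.081 ] yaw -0.9905910252762902 0.09972498606151516
((284.1280517578125, 294.6524353027344), (8.392796516418457, 13.141352653503418), 83.6598129272461) [[0.2896635389904519, -0.24816742245469092], [0.3249410412451032, -0.2655504110963499], [0.31122896290427576, -0.2903033220040627], [0.27651098544937636, -0.27310174803388654]]
((319.0, 274.5), (16.0, 17.0), 0.0) [[0.3907978525687083, -0.28095053116428814], [0.4274742940935771, -0.2311748399661574], [0.4692536499375814, -0.258756259837008], [0.4312633340053949, -0.30770479697387365]]
((497.82073974609375, 223.62261962890625), (24.448945999145508, 16.40167999267578), 10.619654655456543) [[1.0042834515979209, -0.43444465262547144], [1.0728022528957881, -0.39273475501122657], [1.1257272945485473, -0.45233217562531736], [1.0560439213774158, -0.49175920884885144]]
((236.21612548828125, 78.43474578857422), (24.75883674621582, 7.472079277038574), 46.636573791503906) [[0.752417901255207, 0.9189401485639187], [0.7982193301918626, 0.9466957283782035], [0.7860919586757876, 0.7611481573508975], [0.7427335284334666, 0.7374809321863568]]
roll [0.4486 0.3978 0.    ]
pl [ 0.5225 -0.4011  0.    ]
smallcard [ 0.2824 -0.2585  0.    ]
stack [0.4455 0.0666 0.    ]
s1 [0.3211 0.154  0.    ]
s2 [0.5528 0.1663 0.    ]
s3 [ 0.5758 -0.0246  0.    ]
s4 [ 0.3519 -0.0382  0.    ]
```

```bash
python3 - <<'E'
from h import *
np.set_printoptions(precision=4,suppress=True)
c=vision.get_calibration("scene");s=vision.get_calibration("side")
f=lambda x,y:(250+(x+.5)/3.3-.5,130+(y+.5)/3.3-.5)
P=[plane(ray(c,f(*p)),.006) for p in ((195,397),(243,397),(256,508),(207,509))]
print(np.array(P)); n=(P[0]+P[1])/2;t=(P[2]+P[3])/2;print(n,t,np.degrees(np.arctan2(*(n-t)[1::-1])),np.linalg.norm(n-t))
for p in((130,105),(152,118),(173,105),(116,47),(156,43)):print("cab",p,plane(ray(c,p),0),plane(ray(c,p),.2))
for p in((240,320),(190,420)):print("cabside",plane(ray(s,p),0),plane(ray(s,p),.2))
st=readout.get_state();print(st["joints"])
E
```

```text
[[ 0.4582 -0.1772  0.006 ]
 [ 0.4974 -0.203   0.006 ]
 [ 0.4306 -0.3097  0.006 ]
 [ 0.3924 -0.2858  0.006 ]]
[ 0.4778 -0.1901  0.006 ] [ 0.4115 -0.2978  0.006 ] 58.36346467965912 0.1264590845507276
cab (130, 105) [0.2675 0.9122 0.    ] [0.2049 0.6069 0.2   ]
cab (152, 118) [0.3121 0.7685 0.    ] [0.2417 0.4885 0.2   ]
cab (173, 105) [0.4278 0.8086 0.    ] [0.3369 0.5216 0.2   ]
cab (116, 47) [0.3942 1.4567 0.    ] [0.3092 1.0552 0.2   ]
cab (156, 43) [0.5879 1.3849 0.    ] [0.4687 0.996  0.2   ]
cabside [0.4996 0.485  0.    ] [0.4404 0.76   0.2   ]
cabside [0.5323 0.7666 0.    ] [0.4628 0.9533 0.2   ]
[ 93.1673  20.5816   0.6459  -0.0107 -70.134  -16.5071]
```

```bash
python3 -m handwheel '[[[0.9,-0.8,0,-1],[0.9,-0.8,0,-1],[0.9,-0.8,0,-1],[0.9,-0.8,0,-1],[0.9,-0.8,0,-1],[0.9,-0.8,0,-1],[0.9,-0.8,0,-1]]]' 0 20
```

```text
time_s: 0.85
tcp_pos: [0.4097, 0.4266, 0.2224]
eef_rot: [10.9, 89.7, -128.1]
contact_force: [0.1, 0.7, -0.3]
gripper_width: 0.0374
```

```bash
python3 -m handwheel '[[[0.83,-0.74,0,-0.9],[0.83,-0.74,0,-0.9],[0.83,-0.74,0,-0.9],[0.83,-0.74,0,-0.9],[0.83,-0.74,0,-0.9],[0.83,-0.74,0,-0.9],[0.83,-0.74,0,-0.9],[0,0,0,0]]]'
python3 - <<'E'
from h import *
print(readout.get_state()["tcp_pos"],readout.get_state()["eef_rot"],vision.get_calibration("wrist")["pose"].round(4).tolist())
cv2.imwrite("pics/w1.png",vision.capture("wrist"))
E
```

```text
time_s: 1.65
tcp_pos: [0.6525, 0.2042, 0.2204]
eef_rot: [16.4, 89.6, -156.0]
contact_force: [-0.3, -0.1, 0.9]
gripper_width: 0.0005
[0.652527   0.20416276 0.22035045] [  16.3545995    89.55069062 -155.99980031] [[-0.9911, 0.1241, 0.0475, 0.6655], [-0.1327, -0.9432, -0.3045, 0.1197], [0.007, -0.3081, 0.9513, 0.3791], [0.0, 0.0, 0.0, 1.0]]
```

View pics/w1.png

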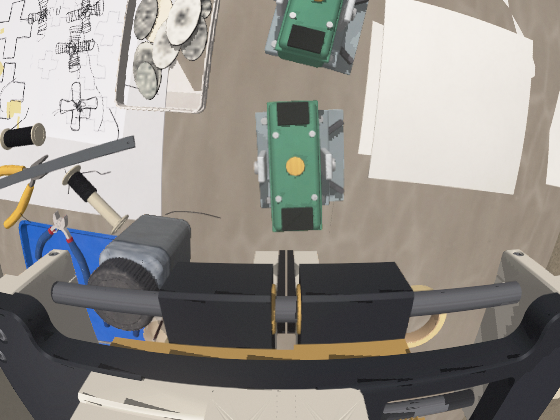

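The wrist view shows housing A, its left pad at (297,219), right pad at (293,112) and its dot at (295,166). I locate it more precisely.

```bash
python3 - <<'E'
from h import *
np.set_printoptions(precision=4,suppress=True)
c=vision.get_calibration("wrist")
im=cv2.imread("pics/w1.png")
k=(im.max(2)<45).astype(np.uint8)
sub=np.zeros_like(k);sub[95:128,270:322]=1
def cen(y0,y1,x0,x1):
    y,x=np.nonzero(k[y0:y1,x0:x1]);return x.mean()+x0,y.mean()+y0,len(x)
L=cen(205,234,278,318);R=cen(98,128,272,316);print(L,R)
PL=plane(fray(c,L[:2]),.089);PR=plane(fray(c,R[:2]),.0716);print(PL,PR,np.linalg.norm(PL-PR),np.degrees(np.arctan2(-(PL-PR)[0],(PL-PR)[1])))
print(plane(fray(c,(295.5,166.5)),.081))
cv2.imwrite("pics/w1c.png",cv2.resize(im[60:260,230:370],None,fx=3,fy=3,interpolation=2))
t=readout.get_state();print(t["tcp_pos"],fproj(c,t["tcp_pos"]))
E
```

```text
(np.float64(nan), np.float64(nan), 0) (np.float64(nan), np.float64(nan), 0)
[nan nan nan] [nan nan nan] nan nan
[0.6456 0.1753 0.081 ]
[0.6512 0.2055 0.2203] [286.6168 266.5359]<stdin>:8: RuntimeWarning: Mean of empty slice.
  ret = ret.dtype.type(ret / rcount)
```

View pics/w1c.png

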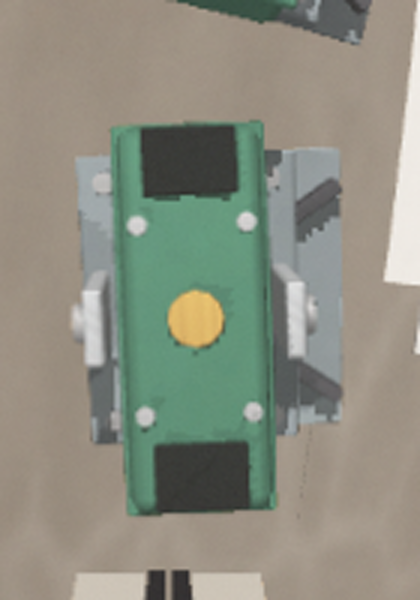

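```bash
python3 - <<'E'
from h import *
np.set_printoptions(precision=4,suppress=True)
c=vision.get_calibration("wrist")
PL=plane(fray(c,(297,218.4)),.089);PR=plane(fray(c,(293.1,113.4)),.0716);print(PL,PR,np.linalg.norm((PL-PR)[:2]),np.degrees(np.arctan2(-(PL-PR)[0],(PL-PR)[1])))
E
```

```text
[0.6375 0.223  0.089 ] [0.6544 0.1269 0.0716] 0.09756272645754631 9.935900397615557
```

```bash
python3 -m handwheel '[[[-0.15,0.2,-0.9,0],[-0.15,0.2,-0.9,0],[0,0,-0.8,0],[0,0,-0.1,0],[0,0,0,0]]]'
```

```text
time_s: 2.2
tcp_pos: [0.6373, 0.2237, 0.1109]
eef_rot: [6.3, 89.7, -165.8]
contact_force: [0.1, -1.0, 0.6]
gripper_width: 0.0006
```

```bash
python3 -m handwheel '[[[0,0,-0.25,0],[0,0,-0.25,0],[0,0,-0.2,0],[0,0,-0.12,0],[0,0,-0.1,0],[0,0,0,0]]]'
```

```text
time_s: 2.8
tcp_pos: [0.64, 0.2263, 0.0773]
eef_rot: [-133.4, 89.8, 54.7]
contact_force: [-0.1, -0.3, -0.0]
gripper_width: 0.0004
```

```bash
python3 -m handwheel '[[[0,0,-0.1,0],[0,0,-0.04,0],[0,0,0,0],[0,0,0,0],[0,0,0,0],[0,0,0,0],[0,0,0,0],[0,0,0,0]]]'
python3 - <<'E'
from h import *
im=vision.capture("wrist");cv2.imwrite("pics/w2.png",im)
im=vision.capture("side");cv2.imwrite("pics/s2.png",cv2.resize(im[165:265,180:360],None,fx=4.4,fy=4.4,interpolation=2))
E
```

```text
time_s: 3.6
tcp_pos: [0.6406, 0.2267, 0.074]
eef_rot: [-143.6, 89.6, 44.5]
contact_force: [-1.7, 0.8, 2.3]
gripper_width: 0.0008
```

View pics/w2.png

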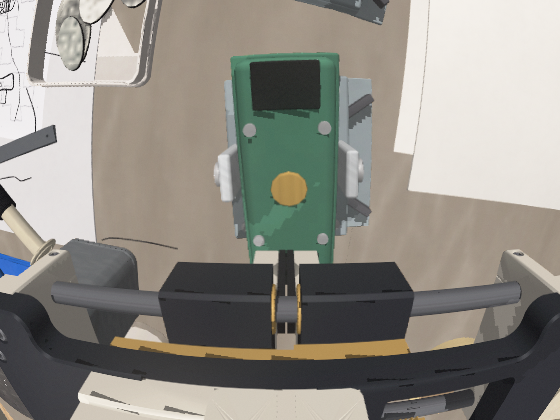

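View pics/s2.png

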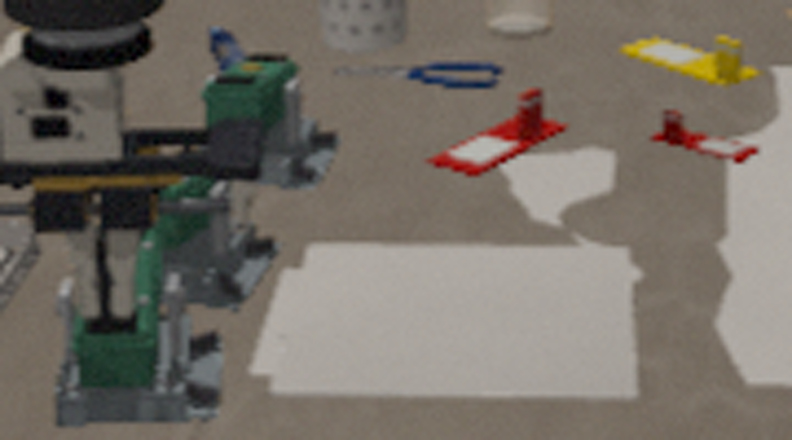

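Housing A is pressed past level: its right pad at (285,85) now shows nearer and raised. I release it and watch.

```bash
python3 -m handwheel '[[[0,0,0.2,0],[0,0,0.5,0],[0,0,0.8,0],[0,0,1,0],[0.07,-0.45,1,0.3],[0.07,-0.9,0.7,0.6],[0.07,-1,0,0.9],[0.07,-1,0,0.9]]]'; python3 -m handwheel '[[[0.07,-0.8,0,0.6],[0,-0.2,0,0],[0,0,0,0],[0,0,0,0],[0,0,0,0]]]'
python3 - <<'E'
from h import *
print(readout.get_state()["tcp_pos"],readout.get_state()["eef_rot"])
im=vision.capture("wrist");cv2.imwrite("pics/w3.png",im)
im=vision.capture("side");cv2.imwrite("pics/s3.png",cv2.resize(im[165:265,180:360],None,fx=4.4,fy=4.4,interpolation=2))
E
```

```text
time_s: 4.5
tcp_pos: [0.6501, 0.0913, 0.2491]
eef_rot: [153.6, 89.8, -4.1]
contact_force: [0.2, 0.1, -1.5]
gripper_width: 0.0005
time_s: 5.0
tcp_pos: [0.653, 0.0461, 0.2518]
eef_rot: [158.2, 89.6, 3.5]
contact_force: [0.1, 0.5, 0.1]
gripper_width: 0.0003
[0.65300865 0.04610436 0.25180647] [158.23683687  89.62190046   3.51561157]
```

View pics/w3.png

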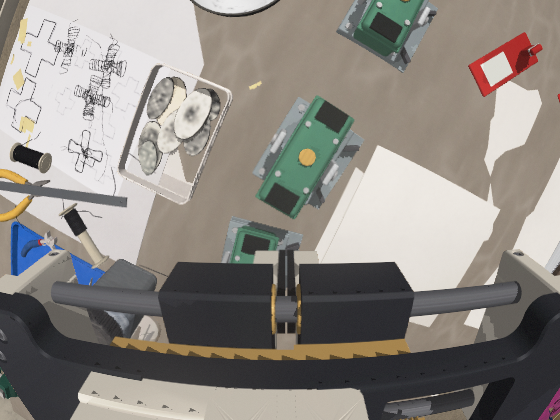

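View pics/s3.png

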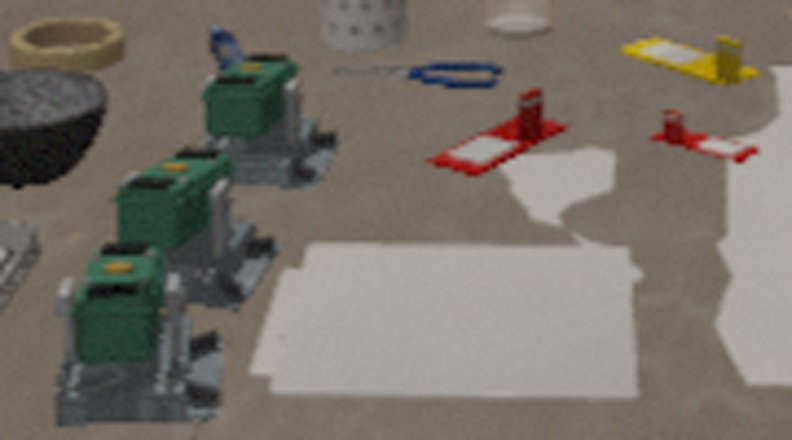

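Side view: A at (118,300) has swung back to the same pose as at the start, so it is sound. Now B, whose pads are at wrist (284,197) and (334,115).

```bash
python3 - <<'E'
from h import *
np.set_printoptions(precision=4,suppress=True)
c=vision.get_calibration("wrist")
for l,rr in(((284,196.5),(334,115)),):
    PL=plane(fray(c,l),.089);PR=plane(fray(c,rr),.0716);print(PL,PR,np.linalg.norm((PL-PR)[:2]),np.degrees(np.arctan2(-(PL-PR)[0],(PL-PR)[1])))
E
python3 -m handwheel '[[[0,0.05,-0.2,-1],[0,0.05,-0.5,-1],[0,0.05,-0.5,-1],[0,0.1,-0.5,-1],[0,0,-0.5,-1],[0,0,-0.5,-1],[0,0,0,0]]]'
```

```text
[0.653  0.0533 0.089 ] [ 0.6419 -0.0439  0.0716] 0.09789583417160587 -6.5125947542159865
time_s: 5.8
tcp_pos: [0.6529, 0.0639, 0.14]
eef_rot: [149.9, 89.5, -35.5]
contact_force: [0.0, 0.1, -0.5]
gripper_width: 0.0003
```

```bash
python3 -m handwheel '[[[-0.02,-0.2,-0.3,0],[0,0,-0.3,0],[0,0,-0.25,0],[0,0,-0.2,0],[0,0,-0.15,0],[0,0,-0.12,0],[0,0,-0.06,0],[0,0,0,0]]]'
```

```text
time_s: 6.6
tcp_pos: [0.6545, 0.0571, 0.0839]
eef_rot: [167.7, 89.3, -17.2]
contact_force: [-0.1, 0.8, 1.0]
gripper_width: 0.0003
```

```bash
python3 -m handwheel '[[[0,0,-0.12,0],[0,0,-0.12,0],[0,0,-0.06,0],[0,0,0,0],[0,0,0,0],[0,0,0,0]]]';python3 - <<'E'
from h import *
im=vision.capture("wrist");cv2.imwrite("pics/w4.png",im)
E
```

```text
time_s: 7.2
tcp_pos: [0.6559, 0.0582, 0.0737]
eef_rot: [175.8, 89.1, -9.0]
contact_force: [-0.3, 0.7, 3.2]
gripper_width: 0.0003
```

View pics/w4.png

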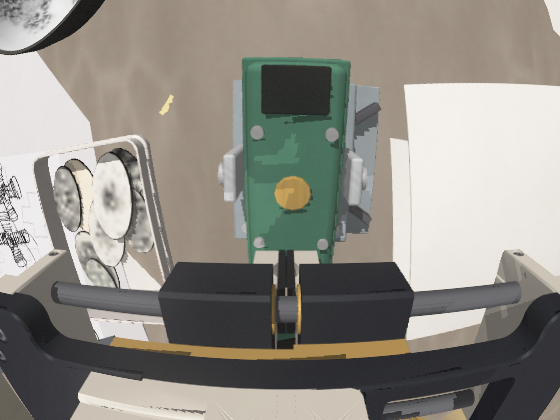

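Housing B is pressed over, with its right pad at (295,90) raised. I hold a bit more, release and move on towards C.

```bash
python3 -m handwheel '[[[0,0,0,0],[0,0,0,0],[0,0,0,0],[0,0,0,0],[0,0,0.2,0],[0,0,0.5,0],[0,0,0.8,0],[0,0,1,0]]]'; python3 -m handwheel '[[[-0.1,-0.6,0.8,0.2],[-0.1,-0.9,0.5,0.2],[-0.1,-1,0,0.2],[-0.1,-1,0,0.2],[-0.1,-0.8,0,0],[0,-0.3,0,0],[0,0,0,0]]]'
python3 - <<'E'
from h import *
print(readout.get_state()["tcp_pos"],readout.get_state()["eef_rot"])
im=vision.capture("wrist");cv2.imwrite("pics/w5.png",im)
im=vision.capture("side");cv2.imwrite("pics/s5.png",cv2.resize(im[165:265,180:360],None,fx=4.4,fy=4.4,interpolation=2))
E
```

```text
time_s: 8.05
tcp_pos: [0.6504, 0.056, 0.1689]
eef_rot: [102.0, 89.6, -82.9]
contact_force: [0.9, 0.1, 0.4]
gripper_width: 0.0005
time_s: 8.75
tcp_pos: [0.6304, -0.1344, 0.2323]
eef_rot: [148.8, 89.3, -31.8]
contact_force: [0.2, 0.0, -0.8]
gripper_width: 0.0005
[ 0.63042674 -0.13439548  0.23232149] [148.78916984  89.25938684 -31.79348147]
```

View pics/w5.png

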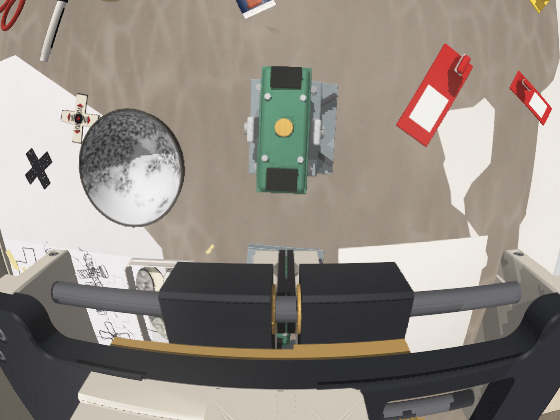

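View pics/s5.png

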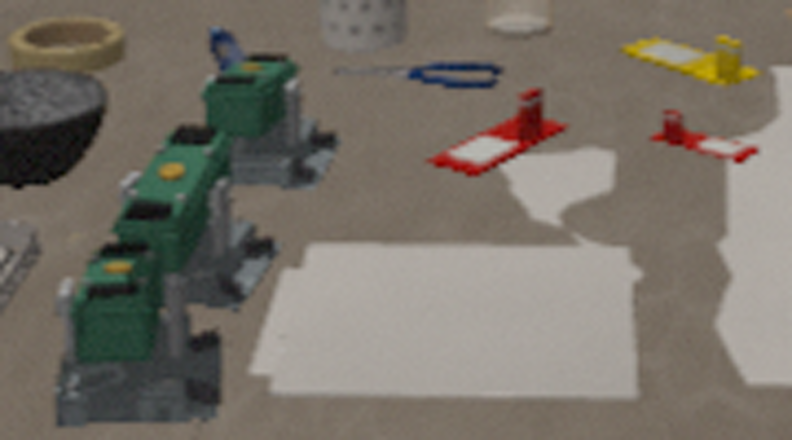

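B stays over in the side view, its dot at (172,170) and left pad at (150,210), while A and C are raised on the left. B has the ball. Next, the card, at wrist (435,95) with its fin at (463,67).

```bash
python3 - <<'E'
from h import *
np.set_printoptions(precision=4,suppress=True)
im=cv2.imread("pics/w5.png");c=vision.get_calibration("wrist")
cv2.imwrite("pics/w5c.png",cv2.resize(im[30:160,380:500],None,fx=4.5,fy=4.5,interpolation=2))
h=cv2.cvtColor(im,cv2.COLOR_BGR2HSV)
m=cv2.inRange(h,(0,120,60),(8,255,255))|cv2.inRange(h,(172,120,60),(180,255,255))
m=m[30:160,380:490]
ct=max(cv2.findContours(m,0,2)[0],key=cv2.contourArea);ct=ct+[380,30]
P=np.array([plane(fray(c,p[0]),.006)[:2] for p in ct],np.float32)
b=cv2.minAreaRect(P);print(b,cv2.boxPoints(b))
E
```

```text
((0.44446274638175964, -0.24487850069999695), (0.13583895564079285, 0.049944356083869934), 59.16751480102539) [[ 0.3882 -0.2904]
 [ 0.4311 -0.316 ]
 [ 0.5007 -0.1994]
 [ 0.4578 -0.1738]]
```

View pics/w5c.png

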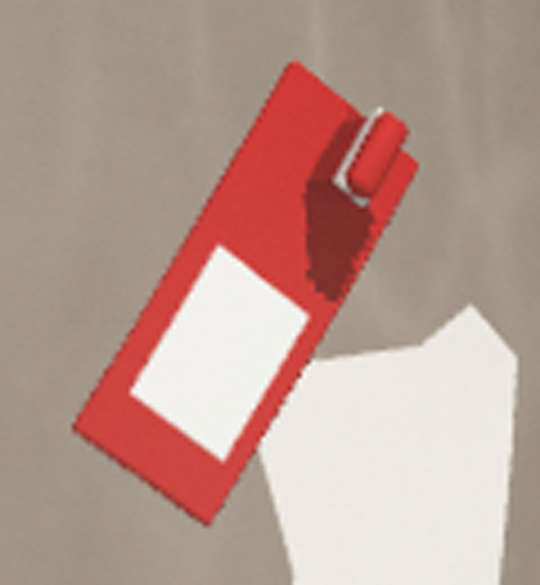

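```bash
python3 - <<'E'
from h import *
np.set_printoptions(precision=4,suppress=True)
c=vision.get_calibration("wrist")
f=lambda x,y:((x+.5)/4.5-.5+380,(y+.5)/4.5-.5+30)
P=[plane(fray(c,f(*p)),.006)[:2] for p in((75,428),(208,524),(415,163),(293,62))]
n=(P[0]+P[1])/2;t=(P[2]+P[3])/2;d=(n-t)/np.linalg.norm(n-t)
print(P,n,t,np.linalg.norm(n-t),np.degrees(np.arctan2(d[1],d[0])),"grip",(n+t)/2-.045*d)
print("fin",plane(fray(c,f(383,154)),.036))
print(readout.get_state()["joints"])
E
```

```text
[array([ 0.4992, -0.1996]), array([ 0.4577, -0.1749]), array([ 0.3933, -0.2848]), array([ 0.434 , -0.3088])] [ 0.4785 -0.1873] [ 0.4137 -0.2968] 0.12725343849768622 59.38611107824031 grip [ 0.4231 -0.2808]
fin [ 0.4219 -0.2805  0.036 ]
[  5.6942  17.092   -3.779    0.4711 -68.547   -6.3637]
```

```bash
python3 -m handwheel '[[[-0.85,-0.6,0,-1],[-0.85,-0.6,0,-1],[-0.85,-0.6,0,-1],[-0.85,-0.6,0,-1],[-0.85,-0.6,-0.3,-1],[-0.75,-0.5,-0.5,-0.9],[-0.1,-0.1,-0.5,0],[0,0,0,0]]]' 50 25
python3 - <<'E'
from h import *
im=vision.capture("wrist");cv2.imwrite("pics/w6.png",im)
im=vision.capture("side");cv2.imwrite("pics/s6.png",cv2.resize(im[165:265,180:360],None,fx=4.4,fy=4.4,interpolation=2))
E
```

```text
time_s: 9.65
tcp_pos: [0.4228, -0.2707, 0.1774]
eef_rot: [151.5, 89.3, -58.9]
contact_force: [0.4, 0.6, 0.1]
gripper_width: 0.0492
```

View pics/w6.png

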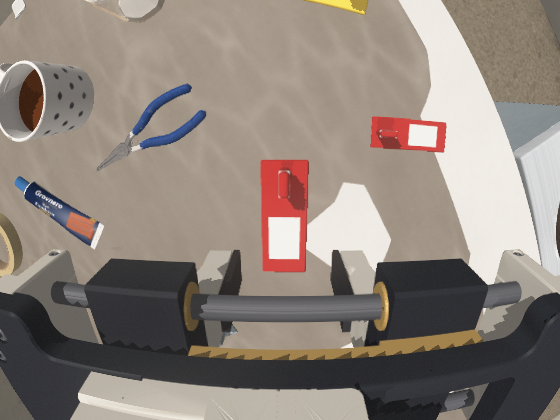

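View pics/s6.png

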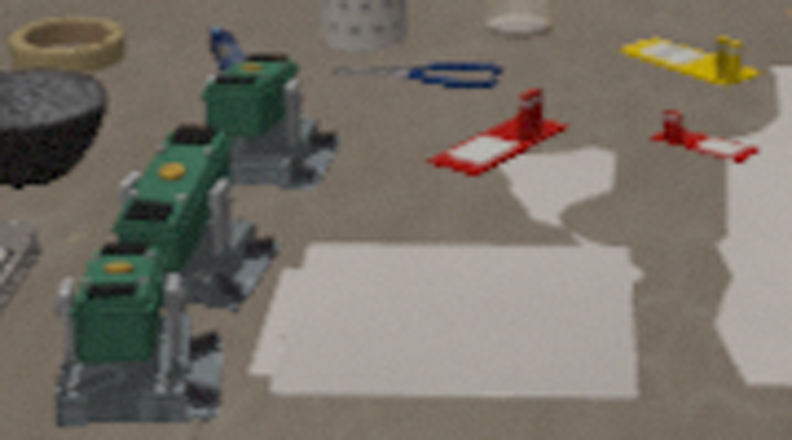

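```bash
python3 - <<'E'
from h import *
np.set_printoptions(precision=4,suppress=True)
c=vision.get_calibration("wrist")
im=cv2.imread("pics/w6.png");cv2.imwrite("pics/w6c.png",cv2.resize(im[150:280,240:330],None,fx=4.5,fy=4.5,interpolation=2))
P=[plane(fray(c,p),.006)[:2] for p in((263,270.5),(305.5,271),(307.5,160.5),(262,160.5))]
n=(P[0]+P[1])/2;t=(P[2]+P[3])/2;d=(n-t)/np.linalg.norm(n-t)
print(n,t,np.linalg.norm(n-t),np.degrees(np.arctan2(d[1],d[0])),"grip",(n+t)/2-.045*d)
print("fin",plane(fray(c,(284.5,184)),.036),readout.get_state()["tcp_pos"],readout.get_state()["joints"])
E
```

```text
[ 0.48   -0.1881] [ 0.4145 -0.2985] 0.12837141978428113 59.29091453151625 grip [ 0.4243 -0.282 ]
fin [ 0.4233 -0.2829  0.036 ] [ 0.4252 -0.271   0.1799] [ -9.6948   6.0499 -25.2878   0.6696 -58.0237 -21.0317]
```

View pics/w6c.png

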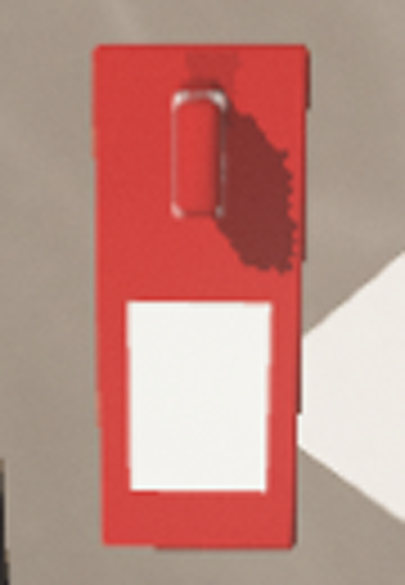

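```bash
python3 -m handwheel '[[[-0.03,-0.15,-0.5,0],[-0.02,-0.14,-0.8,0],[0,0,-0.8,0],[0,0,-0.7,0],[0,0,-0.4,0],[0,0,-0.2,0],[0,0,0,0]]]' 46
```

```text
time_s: 10.45
tcp_pos: [0.4383, -0.2795, 0.048]
eef_rot: [174.6, 88.3, -34.9]
contact_force: [1.1, -0.9, 0.6]
gripper_width: 0.0461
```

```bash
python3 -m handwheel '[[[-0.3,-0.06,-0.2,-0.2],[-0.1,0,-0.2,0],[0,0,-0.1,0],[0,0,0,0],[0,0,0,0]]]'
```

```text
time_s: 10.95
tcp_pos: [0.4244, -0.2822, 0.0299]
eef_rot: [177.5, 88.0, -32.9]
contact_force: [-0.2, 0.1, -0.2]
gripper_width: 0.0461
```

```bash
python3 -m handwheel '[[[0,0,-0.2,0],[-0.02,0,-0.15,0],[-0.02,0,-0.08,0],[0,0,0,0]]]'
```

```text
time_s: 11.35
tcp_pos: [0.4233, -0.2824, 0.0118]
eef_rot: [178.2, 87.9, -32.3]
contact_force: [0.6, -0.7, -0.5]
gripper_width: 0.0463
```

```bash
python3 -m handwheel '[[[0,0,0,0],[0,0,0,0],[0,0,0,0],[0,0,0,0]]]' 0 25; python3 -m handwheel '[[[0,0,0.15,0],[0,0,0.25,0],[0,0,0.3,0],[0,0,0.2,0],[0,0,0,0]]]'
python3 - <<'E'
from h import *
im=vision.capture("wrist");cv2.imwrite("pics/w7.png",im)
im=vision.capture("side");cv2.imwrite("pics/s7.png",cv2.resize(im[165:265,180:360],None,fx=4.4,fy=4.4,interpolation=2))
E
```

```text
time_s: 11.75
tcp_pos: [0.4234, -0.2825, 0.0118]
eef_rot: [178.0, 87.9, -32.4]
contact_force: [-0.5, 0.2, -0.2]
gripper_width: 0.0193
time_s: 12.25
tcp_pos: [0.4234, -0.2824, 0.0514]
eef_rot: [178.3, 87.9, -32.2]
contact_force: [-0.3, 0.4, -0.5]
gripper_width: 0.0098
```

View pics/w7.png

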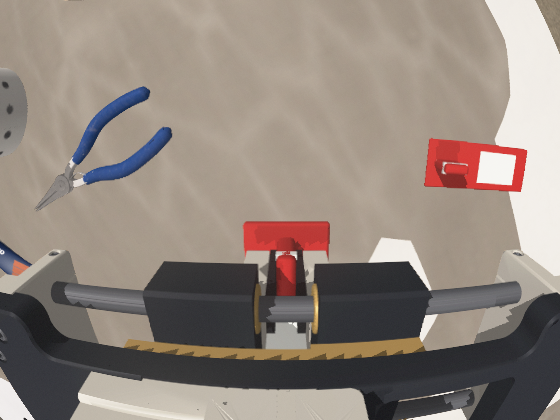

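View pics/s7.png

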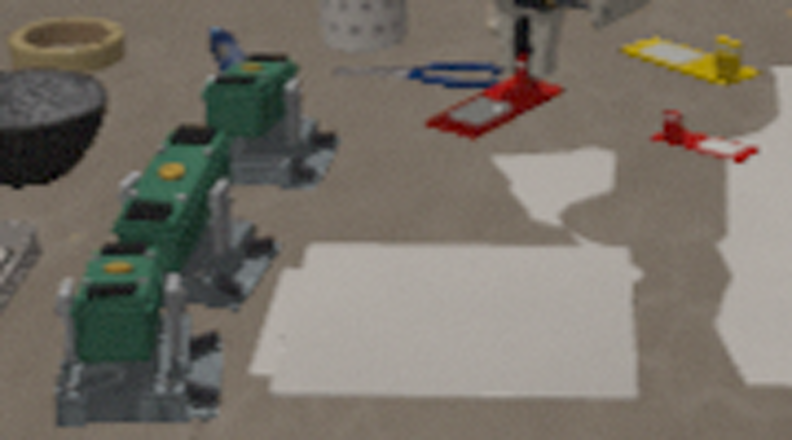

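```bash
python3 - <<'E'
from h import *
from scipy.optimize import brentq
np.set_printoptions(precision=4,suppress=True)
w=vision.get_calibration("wrist");s=vision.get_calibration("side");print(readout.get_state()["tcp_pos"])
g=lambda z:np.linalg.norm(plane(fray(w,(244,223)),z)-plane(fray(w,(329.5,222.5)),z))-.05
z=brentq(g,-.05,.2);print("tail top z",z,plane(fray(w,(244,223)),z),plane(fray(w,(329.5,222.5)),z))
f=lambda x,y:((x+.5)/4.4-.5+180,(y+.5)/4.4-.5+165)
# side: nose corners near-left (428,124) , (474,136); tail right (563,90)
for z in(.035,.04,.045,.05,.055):print(z,[plane(ray(s,f(*p)),z)[:2] for p in((427,122),(474,133),(563,89))])
E
python3 - <<'E'
import cv2
E
```

```text
[ 0.4227 -0.2822  0.0502]
tail top z 0.03206244121335396 [ 0.4363 -0.311   0.0321] [ 0.3927 -0.2865  0.0321]
0.035 [array([ 0.4962, -0.2045]), array([ 0.4573, -0.1835]), array([ 0.3942, -0.2871])]
0.04 [array([ 0.4947, -0.1915]), array([ 0.4561, -0.1706]), array([ 0.3935, -0.2734])]
0.045 [array([ 0.4931, -0.1785]), array([ 0.4549, -0.1578]), array([ 0.3928, -0.2598])]
0.05 [array([ 0.4916, -0.1655]), array([ 0.4537, -0.145 ]), array([ 0.3921, -0.2461])]
0.055 [array([ 0.49  , -0.1525]), array([ 0.4524, -0.1322]), array([ 0.3914, -0.2324])]
```

The side view shows B still over and the card lifted, but the fingers closed late, gripping only the upper part of the fin. I set it down and grip again lower.

```bash
python3 -m handwheel '[[[0,0,-0.3,0],[0,0,-0.2,0],[0,0,-0.15,0],[0,0,-0.07,0],[0,0,0,0]]]'
```

```text
time_s: 12.85
tcp_pos: [0.422, -0.2821, 0.019]
eef_rot: [176.7, 88.1, -33.8]
contact_force: [-0.1, 0.1, 1.2]
gripper_width: 0.0098
```

```bash
python3 -m handwheel '[[[0,0,0,0],[0,0,0,0],[0,0,-0.1,0],[0,0,-0.06,0],[0,0,0,0]]]' 24; python3 -m handwheel '[[[0,0,0,0],[0,0,0,0],[0,0,0,0],[0,0,0,0],[0,0,0,0]]]' 0 35
```

```text
time_s: 13.35
tcp_pos: [0.4228, -0.2823, 0.0129]
eef_rot: [177.3, 88.0, -33.2]
contact_force: [-0.6, 0.4, 0.2]
gripper_width: 0.0237
time_s: 13.85
tcp_pos: [0.4222, -0.282, 0.0135]
eef_rot: [176.7, 88.0, -33.7]
contact_force: [-0.1, 0.2, -0.5]
gripper_width: 0.0097
```

```bash
python3 -m handwheel '[[[0,0,0.2,0],[0,0,0.35,0],[0,0,0.3,0],[0,0,0.2,0],[0,0,0,0]]]'
cat >> h.py <<'E'
from scipy.spatial.transform import Rotation as Ro
def tcpT(p,e):
    T=np.eye(4);T[:3,:3]=Ro.from_euler("xyz",e,degrees=True).as_matrix();T[:3,3]=p;return T
E
python3 - <<'E'
from h import *
np.set_printoptions(precision=4,suppress=True)
for _ in range(1):
    s=readout.get_state();c=vision.get_calibration("wrist");X=np.linalg.inv(tcpT(s["tcp_pos"],s["eef_rot"]))@c["pose"];print(X)
X1=np.linalg.inv(tcpT([0.652527,0.20416276,0.22035045],[16.3545995,89.55069062,-155.99980031]))@np.array([[-0.9911, 0.1241, 0.0475, 0.6655], [-0.1327, -0.9432, -0.3045, 0.1197], [0.007, -0.3081, 0.9513, 0.3791], [0.0, 0.0, 0.0, 1.0]]);print(X1);np.save("X.npy",X)
im=cv2.imread("pics/w4.png");cv2.imwrite("pics/w4c.png",cv2.resize(im[45:260,210:400],None,fx=2.7,fy=2.7,interpolation=2))
im=cv2.imread("pics/w3.png");cv2.imwrite("pics/w3c.png",cv2.resize(im[85:230,240:380],None,fx=4,fy=4,interpolation=2))
E
```

```text
time_s: 14.35
tcp_pos: [0.4218, -0.2821, 0.058]
eef_rot: [176.1, 88.1, -34.3]
contact_force: [1.0, 0.9, -1.1]
gripper_width: 0.0094
[[ 0.0007  0.3106 -0.9505 -0.1585]
 [-0.0003  0.9505  0.3106  0.0853]
 [ 1.      0.0001  0.0008 -0.001 ]
 [ 0.      0.      0.      1.    ]]
[[ 0.0005  0.3102 -0.9506 -0.1586]
 [-0.0003  0.9506  0.3102  0.0858]
 [ 1.      0.0002  0.0006 -0.0004]
 [ 0.      0.      0.      1.    ]]
```

View pics/w4c.png

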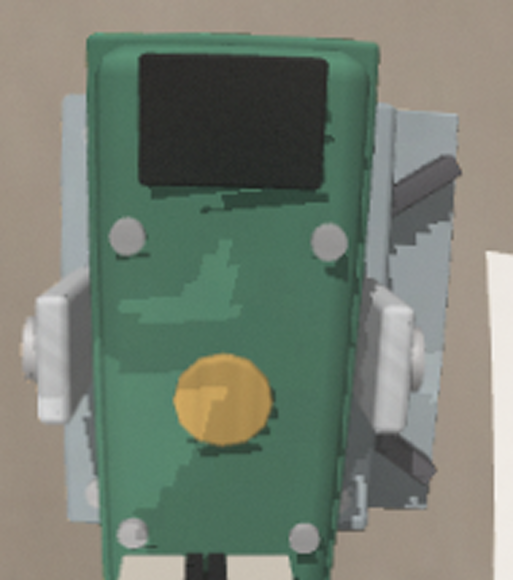

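View pics/w3c.png

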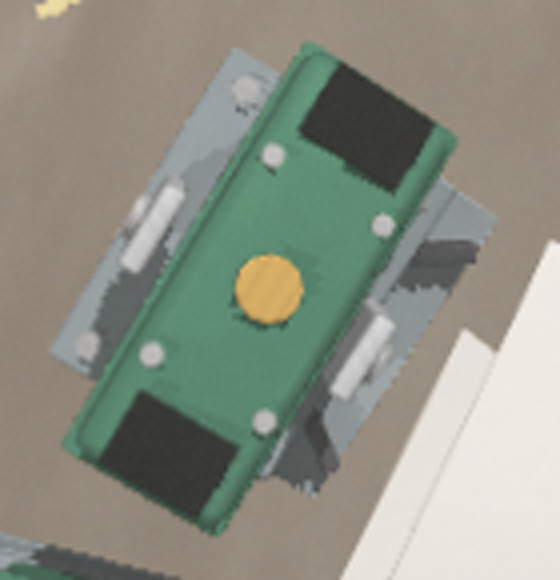

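```bash
python3 - <<'E'
from h import *
np.set_printoptions(precision=4,suppress=True)
X=np.load("X.npy");K=vision.get_calibration("wrist")["intrinsics"]
c4=dict(intrinsics=K,pose=tcpT([0.6559,0.0582,0.0737],[175.8,89.1,-9.0])@X)
c3=dict(intrinsics=K,pose=tcpT([0.65300865,0.04610436,0.25180647],[158.23683687,89.62190046,3.51561157])@X)
f4=lambda x,y:((x+.5)/2.7-.5+210,(y+.5)/2.7-.5+45)
f3=lambda x,y:((x+.5)/4-.5+240,(y+.5)/4-.5+85)
def show(c,f,L):
    R={}
    for n,p,z in L: R[n]=plane(fray(c,f(*p)),z)[:2];print(n,R[n])
    for a,b in(("gR","gL"),("sR","sL"),("kF","kB")):
        if a in R and b in R:
            d=R[b]-R[a];print(a,b,"mid",(R[a]+R[b])/2,"len",np.linalg.norm(d),"ang",np.degrees(np.arctan2(d[1],d[0])))
print("w4");show(c4,f4,[("gR",(459,168),.016),("gL",(433,468),.016),("sR",(457,115),.005),("sL",(428,509),.005),("kF",(418,360),.057),("kB",(27,348),.057)])
print("w3");show(c3,f3,[("gR",(477,245),.016),("gL",(331,470),.016),("sR",(496,218),.005),("sL",(312,493),.005),("kF",(384,356),.057),("kB",(136,212),.057)])
E
```

```text
w4
gR [ 0.5881 -0.0225]
gL [0.5968 0.0558]
sR [ 0.5848 -0.0363]
sL [0.5956 0.0724]
kF [0.6094 0.0161]
kB [0.6901 0.0071]
gR gL mid [0.5924 0.0167] len 0.07879729437563807 ang 83.61800848954609
sR sL mid [0.5902 0.018 ] len 0.10922252080707685 ang 84.27972480070319
kF kB mid [0.6498 0.0116] len 0.08115793794195925 ang -6.338254442849318
w3
gR [ 0.5899 -0.0252]
gL [0.5983 0.0592]
sR [ 0.5856 -0.0355]
sL [0.5978 0.0715]
kF [0.6094 0.0138]
kB [0.6886 0.0072]
gR gL mid [0.5941 0.017 ] len 0.08482468631487035 ang 84.35578145628628
sR sL mid [0.5917 0.018 ] len 0.10769363808412528 ang 83.5195723726093
kF kB mid [0.649  0.0105] len 0.07949402619258868 ang -4.744259528604288
```

```bash
python3 -m handwheel '[[[0.05,0.4,0.1,-0.6],[0.05,0.6,0,-1],[0.05,0.6,0,-1],[0.05,0.6,0,-1],[0.05,0.6,0,-1],[0.05,0.6,0,-1],[0.05,0.6,0,-1],[0.05,0.6,0,-1]]]'
```

```text
time_s: 15.15
tcp_pos: [0.4362, -0.0939, 0.0604]
eef_rot: [174.5, 88.1, -75.8]
contact_force: [0.2, -0.0, -1.2]
gripper_width: 0.0099
```

```bash
python3 - <<'E'
from h import *
s=readout.get_state();print(s["tcp_pos"],s["eef_rot"],s["joints"])
E
```

```text
[ 0.43622114 -0.09391325  0.06040437] [174.46531197  88.09033601 -75.76391397] [ 15.07389986   9.34327149 -41.71176443   3.03422015 -39.01220697
 -87.66208978]
```

```bash
python3 -m handwheel '[[[0.1,0.6,0,-0.9],[0.1,0.6,0,-0.9],[0.1,0.6,0,-0.9],[0.1,0.5,0,-0.9],[0.1,0.3,0,-0.8],[0.05,0.1,0,-0.3],[0,0,0,0],[0,0,0,0]]]'
python3 - <<'E'
from h import *
s=readout.get_state();print(s["tcp_pos"],s["eef_rot"],s["eef_rot"][2]-s["eef_rot"][0],s["joints"])
for n in("scene","side","wrist"):cv2.imwrite(f"pics/{n}8.png",vision.capture(n))
a=cv2.imread("pics/scene8.png");b=cv2.imread("pics/side8.png")
cv2.imwrite("pics/sc8.png",cv2.resize(a[130:310,230:400],None,fx=3.3,fy=3.3,interpolation=2))
cv2.imwrite("pics/sd8.png",cv2.resize(b[165:265,180:360],None,fx=4.4,fy=4.4,interpolation=2))
E
```

```text
time_s: 15.95
tcp_pos: [0.4574, 0.0214, 0.0582]
eef_rot: [170.8, 88.1, -103.9]
contact_force: [-0.4, -0.8, -0.2]
gripper_width: 0.0098
[0.45740442 0.02142044 0.05823021] [ 170.76603445   88.06003862 -103.85776538] -274.6237998227018 [  28.73005557   11.39317847  -38.9935635     2.17949394  -40.94686311
 -125.01677328]
```

View pics/sc8.png

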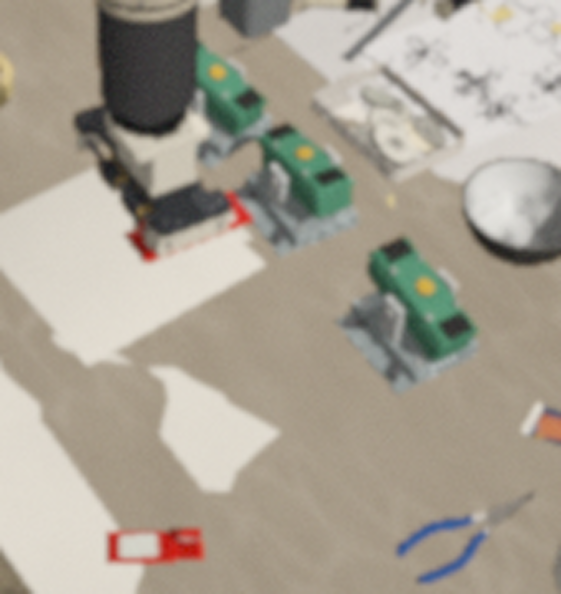

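View pics/sd8.png

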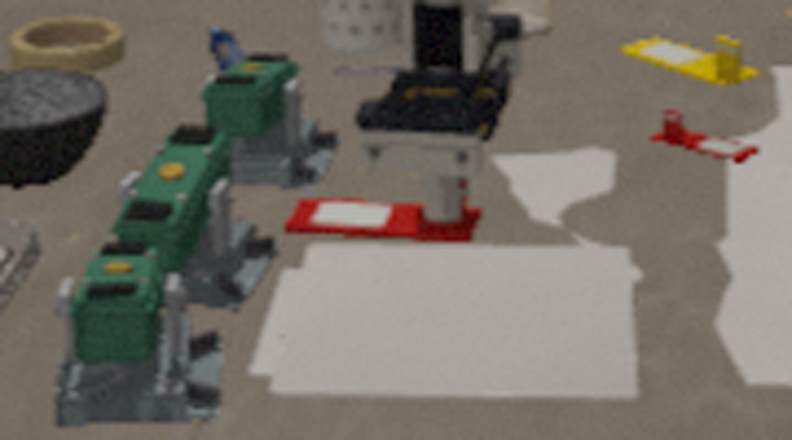

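View pics/wrist8.png

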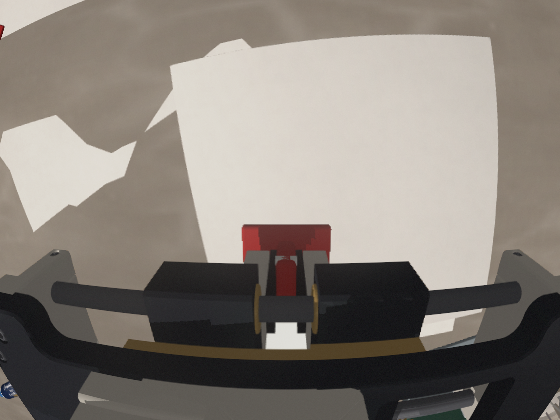

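```bash
python3 - <<'E'
from h import *
np.set_printoptions(precision=4,suppress=True)
s=vision.get_calibration("side");w=vision.get_calibration("wrist");t=readout.get_state()["tcp_pos"]
b=cv2.imread("pics/side8.png");cv2.imwrite("pics/sd8c.png",cv2.resize(b[198:232,236:296],None,fx=12,fy=12,interpolation=2))
yaw=np.radians(-4.6);d=np.array([np.cos(yaw),np.sin(yaw)]);l=np.array([-d[1],d[0]])
for zu in(.04,.045,.05):
  for nm,a,bb in(("noseL",.11,.025),("noseR",.11,-.025),("tailL",-.02,.025),("tailR",-.02,-.025)):
    P=t[:2]+a*d+bb*l
    print(zu,nm,((proj(s,[*P,zu+.006])-[236,198])+.5)*12)
from scipy.optimize import brentq
for p in((243,226),(330.5,226)):print([plane(fray(w,p),z) for z in(.046,.051,.056)])
E
```

```text
0.04 noseL [ 95.8321 233.9788]
0.04 noseR [144.8003 156.6135]
0.04 tailL [607.8732 267.5417]
0.04 tailR [642.069  187.9032]
0.045 noseL [ 95.0131 215.6582]
0.045 noseR [144.067  138.7449]
0.045 tailL [607.7116 248.9587]
0.045 tailR [641.9558 169.7846]
0.05 noseL [ 94.192  197.2903]
0.05 noseR [143.332  120.8315]
0.05 tailL [607.5495 230.3269]
0.05 tailR [641.8422 151.62  ]
[array([ 0.4383, -0.0033,  0.046 ]), array([ 0.4365, -0.0022,  0.051 ]), array([ 0.4346, -0.0012,  0.056 ])]
[array([0.4418, 0.0463, 0.046 ]), array([0.4398, 0.0459, 0.051 ]), array([0.4378, 0.0455, 0.056 ])]
```

View pics/sd8c.png

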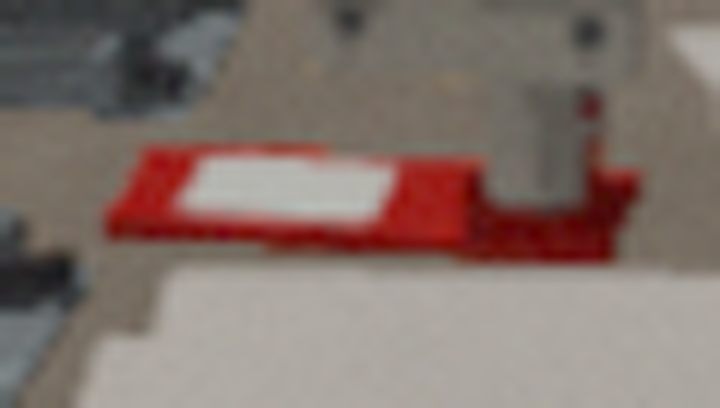

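```bash
python3 -m handwheel '[[[0.2,0.12,-0.1,-0.2],[0.25,0.08,-0.2,-0.1],[0.2,0,-0.2,0],[0.1,0,-0.1,0],[0,0,0,0],[0,0,0,0]]]'
```

```text
time_s: 16.7
tcp_pos: [0.4902, 0.0287, 0.0312]
eef_rot: [169.7, 88.0, -106.7]
contact_force: [-0.3, -0.2, -1.7]
gripper_width: 0.0098
```

```bash
python3 - <<'E'
from h import *
s=readout.get_state();print(s["tcp_pos"],s["eef_rot"])
a=vision.capture("scene");b=vision.capture("side");cv2.imwrite("pics/scene9.png",a);cv2.imwrite("pics/side9.png",b)
cv2.imwrite("pics/sc9.png",cv2.resize(a[165:225,265:345],None,fx=9,fy=9,interpolation=2))
cv2.imwrite("pics/sd9.png",cv2.resize(b[190:240,205:290],None,fx=9,fy=9,interpolation=2))
E
```

```text
[0.49024106 0.02867864 0.03121251] [ 169.67769882   88.01888531 -106.69059437]
```

View pics/sc9.png

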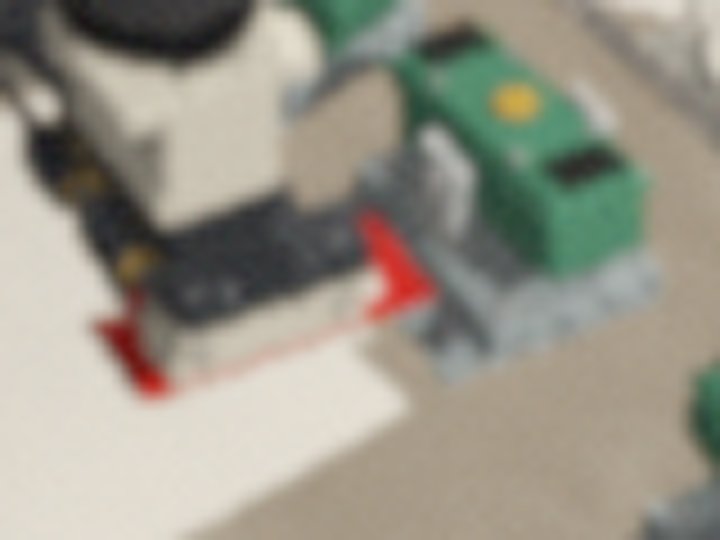

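View pics/sd9.png

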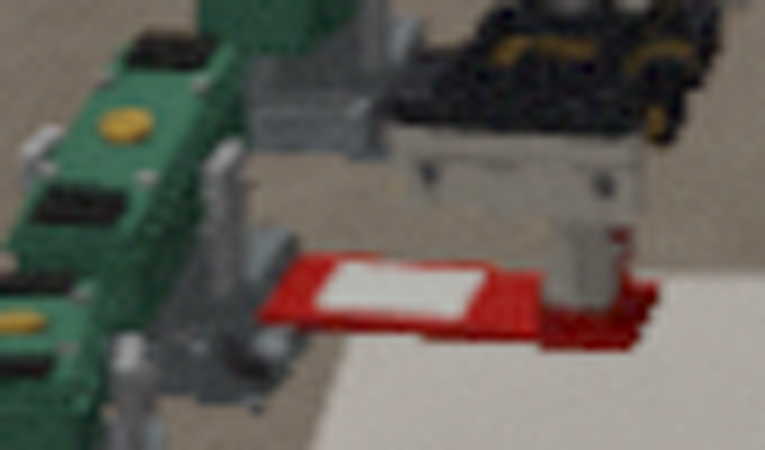

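```bash
python3 - <<'E'
from h import *
np.set_printoptions(precision=4,suppress=True)
c=vision.get_calibration("scene");s=vision.get_calibration("side")
f=lambda x,y:((x+.5)/9-.5+265,(y+.5)/9-.5+165)
g=lambda x,y:((x+.5)/9-.5+205,(y+.5)/9-.5+190)
for n,p,z in(("nL",(362,212),.0245),("nR",(436,290),.022),("tailR",(150,393),.022),("sillR",(448,382),.005)):print(n,plane(ray(c,f(*p)),z)[:2])
print("side nL",plane(ray(s,g(262,308)),.0245)[:2],"nR",plane(ray(s,g(302,253)),.022)[:2])
yaw=np.radians(-6.2);d=np.array([np.cos(yaw),np.sin(yaw)]);l=np.array([-d[1],d[0]]);t=np.array([.4902,.0287])
print("exp nL",t+.11*d+.025*l,"nR",t+.11*d-.025*l,"tR",t-.02*d-.025*l)
m=np.array([.61,.0155]);th=np.radians(-6);D=np.array([np.cos(th),np.sin(th)]);L=np.array([-D[1],D[0]])
print("exp sillR",m-.02*D-.055*L)
E
```

```text
nL [0.6001 0.0426]
nR [ 0.6007 -0.0064]
tailR [0.4764 0.01  ]
sillR [ 0.5856 -0.0364]
side nL [0.5992 0.0414] nR [ 0.5954 -0.0102]
exp nL [0.6023 0.0417] nR [ 0.5969 -0.008 ] tR [0.4676 0.006 ]
exp sillR [ 0.5844 -0.0371]
```

```bash
python3 -m handwheel '[[[-0.02,0,-0.12,0],[0,0,-0.1,0],[0,0,0,0],[0,0,0,0]]]'
```

```text
time_s: 17.2
tcp_pos: [0.489, 0.0288, 0.0227]
eef_rot: [172.0, 88.1, -104.4]
contact_force: [-0.6, -0.7, -1.5]
gripper_width: 0.0098
```

```bash
python3 -m handwheel '[[[0,0,-0.06,0],[0,0,0,0],[0.15,-0.016,0,0],[0.15,-0.016,0,0],[0.1,-0.01,0,0],[0,0,0,0]]]'
```

```text
time_s: 17.8
tcp_pos: [0.5072, 0.0273, 0.0206]
eef_rot: [173.9, 88.1, -102.4]
contact_force: [-0.5, 0.4, -0.9]
gripper_width: 0.0093
```

```bash
python3 -m handwheel '[[[0.15,-0.03,0,0],[0.15,-0.03,0,0],[0.1,-0.01,0,0],[0,0,0,0]]]'
python3 - <<'E'
from h import *
b=vision.capture("side");cv2.imwrite("pics/sd10.png",cv2.resize(b[190:240,205:290],None,fx=9,fy=9,interpolation=2))
E
```

```text
time_s: 18.2
tcp_pos: [0.5249, 0.0244, 0.0205]
eef_rot: [174.1, 88.2, -102.2]
contact_force: [0.4, 0.9, -1.5]
gripper_width: 0.0098
```

View pics/sd10.png

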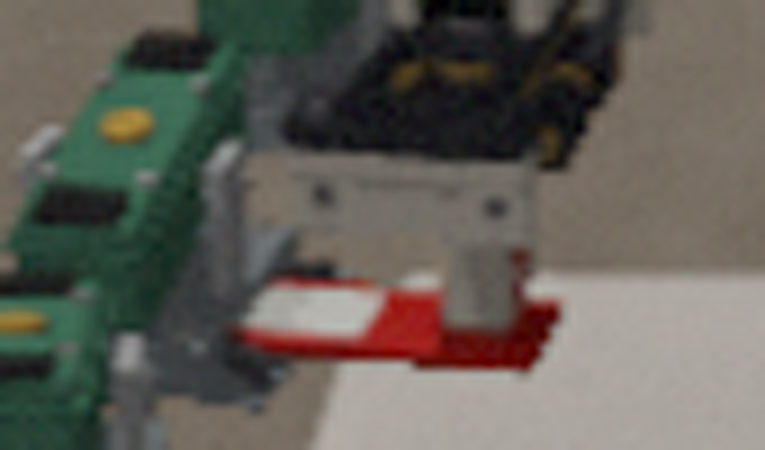

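```bash
python3 -m handwheel '[[[0.15,-0.016,0,0],[0.15,-0.016,0,0],[0.15,-0.016,0,0],[0.1,-0.01,0,0],[0,0,0,0]]]'
```

```text
time_s: 18.75
tcp_pos: [0.5484, 0.0219, 0.0204]
eef_rot: [173.5, 88.1, -102.8]
contact_force: [0.0, 0.2, 0.0]
gripper_width: 0.0096
```

```bash
python3 -m handwheel '[[[0.15,-0.016,0,0],[0.15,-0.016,0,0],[0.15,-0.016,0,0],[0,0,0,0]]]'
python3 - <<'E'
from h import *
b=vision.capture("side");cv2.imwrite("pics/sd11.png",cv2.resize(b[190:240,205:290],None,fx=9,fy=9,interpolation=2))
a=vision.capture("scene");cv2.imwrite("pics/sc11.png",cv2.resize(a[165:225,265:345],None,fx=9,fy=9,interpolation=2))
E
```

```text
time_s: 19.15
tcp_pos: [0.5679, 0.0198, 0.0204]
eef_rot: [173.3, 88.1, -103.0]
contact_force: [-0.4, 1.0, -0.8]
gripper_width: 0.0101
```

View pics/sd11.png

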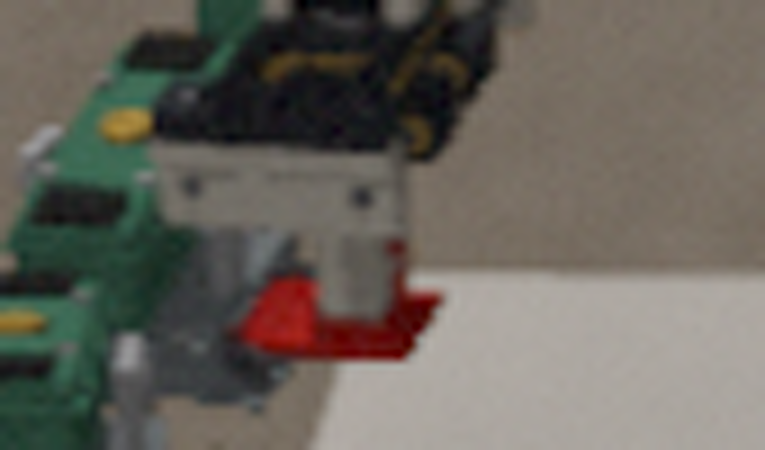

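View pics/sc11.png

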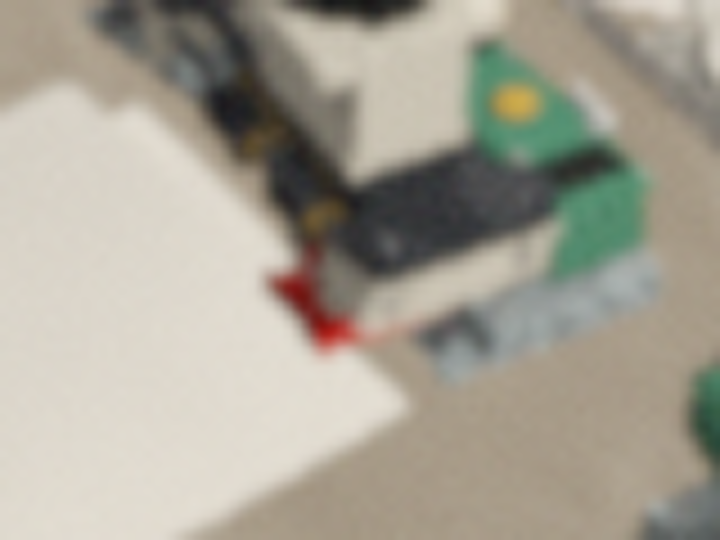

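```bash
python3 -m handwheel '[[[0.08,-0.008,0,0],[0.06,-0.006,0,0],[0.05,-0.005,0,0],[0,0,0,0]]]'; python3 -m handwheel '[[[0.06,-0.006,0,0],[0.04,-0.004,0,0]]]'
```

```text
time_s: 19.65
tcp_pos: [0.5742, 0.0189, 0.0201]
eef_rot: [170.1, 88.1, -106.3]
contact_force: [-0.6, 0.9, -1.2]
gripper_width: 0.0101
time_s: 19.85
tcp_pos: [0.5742, 0.0185, 0.0194]
eef_rot: [159.9, 87.9, -116.5]
contact_force: [-7.1, 6.0, 3.4]
gripper_width: 0.0101
```

```bash
python3 -m handwheel '[[[0.1,-0.01,0,0],[0.1,-0.01,0,0]]]'
```

```text
time_s: 20.05
tcp_pos: [0.5743, 0.0182, 0.0183]
eef_rot: [144.7, 87.5, -131.8]
contact_force: [-17.3, 11.5, 14.8]
gripper_width: 0.0099
```

```bash
python3 -m handwheel '[[[0,0,0,0],[0,0,0,0]]]'; python3 -m handwheel '[[[0,0,0,0],[0,0,0,0],[0,0,0,0],[0,0,0,0]]]' 26 
python3 - <<'E'
from h import *
b=vision.capture("side");cv2.imwrite("pics/sd12.png",cv2.resize(b[190:240,205:290],None,fx=9,fy=9,interpolation=2))
w=vision.capture("wrist");cv2.imwrite("pics/w12.png",w)
E
```

```text
time_s: 20.25
tcp_pos: [0.5743, 0.0191, 0.0189]
eef_rot: [144.5, 87.6, -131.9]
contact_force: [-0.4, 0.1, -1.3]
gripper_width: 0.01
time_s: 20.65
tcp_pos: [0.5752, 0.0184, 0.0191]
eef_rot: [146.2, 87.6, -130.2]
contact_force: [-0.3, 0.6, -0.2]
gripper_width: 0.0255
```

View pics/sd12.png

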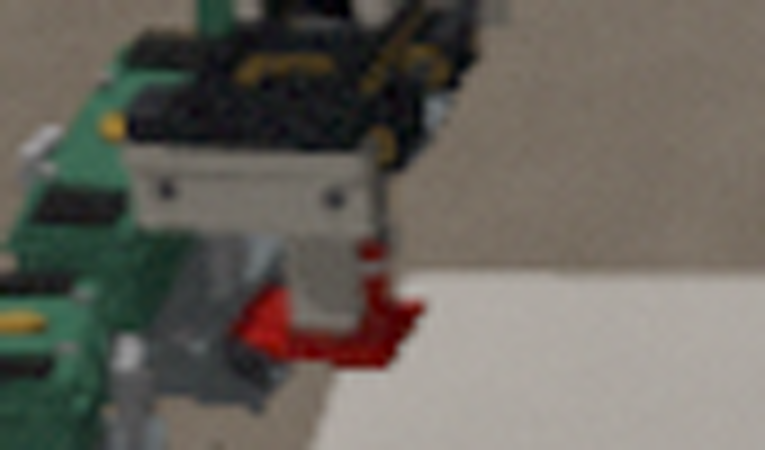

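View pics/w12.png

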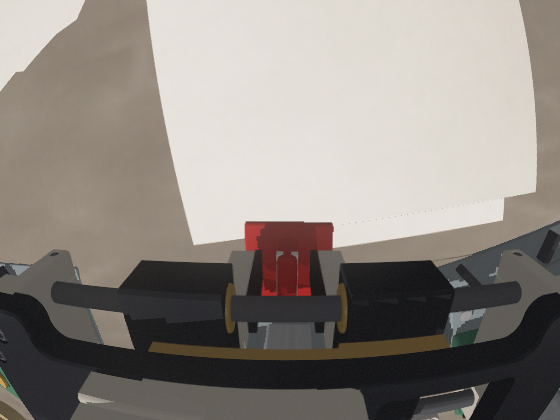

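The card is released, with its tail at wrist (289,235) and the fin free between the open fingers. I back straight up.

```bash
python3 -m handwheel '[[[0,0,0.15,0],[0,0,0.25,0],[0,0,0.4,0],[0,0,0.6,0],[-0.2,0,0.8,0],[-0.5,0,0.8,0],[-0.7,0,0.6,0],[-0.7,0,0.5,0]]]' 34; python3 -m handwheel '[[[-0.6,0.3,0,0],[-0.4,0.5,0,0],[0,0.5,0,0],[0,0.5,0,0],[0,0.4,0,0],[0,0,0,0],[0,0,0,0]]]'
python3 - <<'E'
from h import *
s=readout.get_state();print(s["tcp_pos"],s["eef_rot"])
a=vision.capture("scene");b=vision.capture("side");w=vision.capture("wrist");cv2.imwrite("pics/scene13.png",a);cv2.imwrite("pics/side13.png",b);cv2.imwrite("pics/w13.png",w)
cv2.imwrite("pics/sc13.png",cv2.resize(a[120:310,210:400],None,fx=3.1,fy=3.1,interpolation=2))
cv2.imwrite("pics/sd13.png",cv2.resize(b[165:265,180:360],None,fx=4.4,fy=4.4,interpolation=2))
E
```

```text
time_s: 21.55
tcp_pos: [0.4893, 0.0174, 0.1903]
eef_rot: [144.9, 87.4, -131.6]
contact_force: [0.6, 0.1, 0.0]
gripper_width: 0.0339
time_s: 22.25
tcp_pos: [0.4459, 0.108, 0.2024]
eef_rot: [155.5, 88.4, -121.0]
contact_force: [-0.4, 0.2, -0.1]
gripper_width: 0.0341
[0.44593376 0.10798404 0.20239564] [ 155.49383658   88.36474298 -120.95340843]
```

View pics/sc13.png

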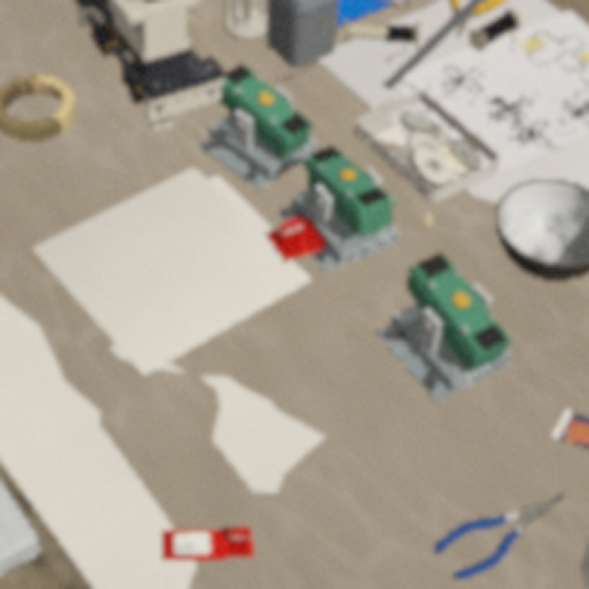

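View pics/sd13.png

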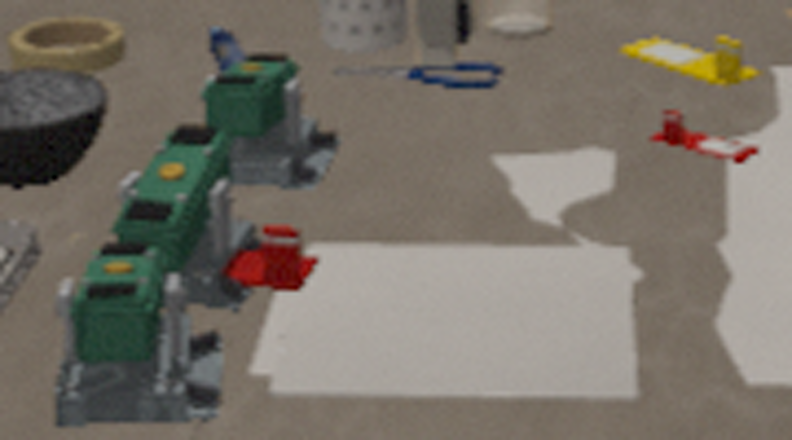

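View pics/w13.png

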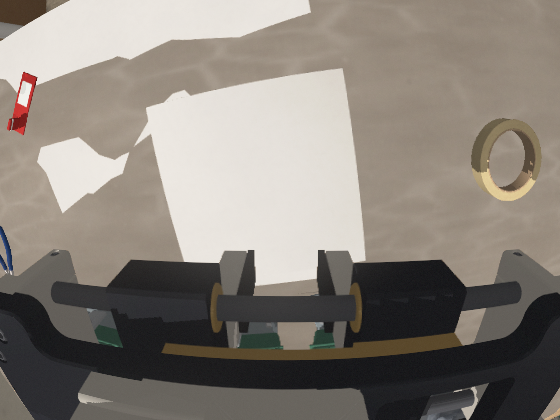

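```bash
python3 - <<'E'
from h import *
a=cv2.imread("pics/scene13.png");b=cv2.imread("pics/side13.png")
cv2.imwrite("pics/sc13z.png",cv2.resize(a[180:215,285:345],None,fx=13,fy=13,interpolation=2))
cv2.imwrite("pics/sd13z.png",cv2.resize(b[200:240,215:260],None,fx=14,fy=14,interpolation=2))
E
```

```text
(no output)
```

View pics/sc13z.png

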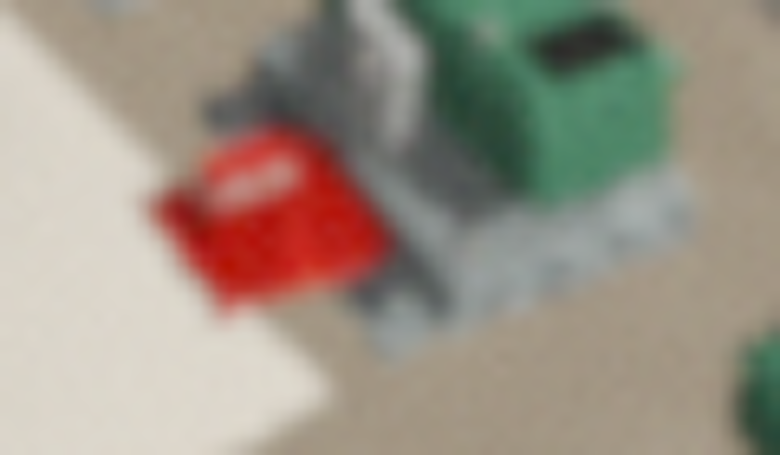

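View pics/sd13z.png

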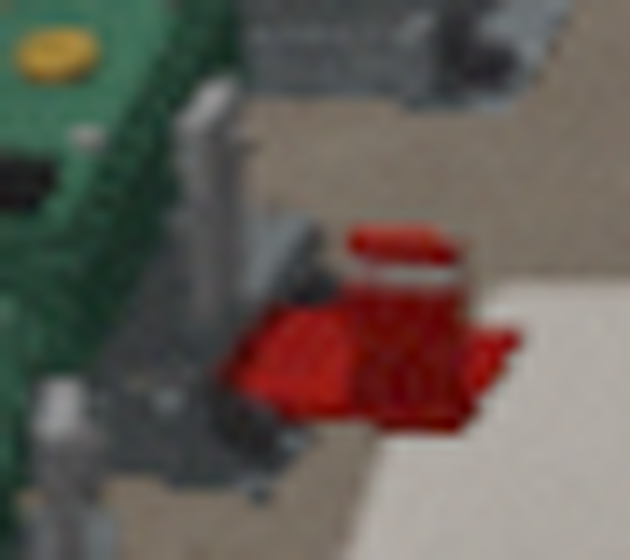

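```bash
python3 - <<'E'
from h import *
np.set_printoptions(precision=4,suppress=True)
c=vision.get_calibration("scene");s=vision.get_calibration("side")
f=lambda x,y:((x+.5)/13-.5+285,(y+.5)/13-.5+180)
g=lambda x,y:((x+.5)/14-.5+215,(y+.5)/14-.5+200)
tL=plane(ray(c,f(152,206)),.011);tR=plane(ray(c,f(222,306)),.011);print("scene",tL,tR,np.linalg.norm(tL-tR));m=(tL+tR)[:2]/2
aL=plane(ray(s,g(468,415)),.011);aR=plane(ray(s,g(520,338)),.011);print("side",aL,aR);n=(aL+aR)[:2]/2
M=np.array([.610,.0155]);D=np.array([np.cos(np.radians(-6)),np.sin(np.radians(-6))]);L=np.array([-D[1],D[0]])
for q in(m,n):print("tail before mouth",-(q-M)@D,"(home .055) lateral",(q-M)@L)
print("sillR->",(plane(ray(c,f(388,355)),.005)[:2]-M)@D)
E
```

```text
scene [0.5613 0.0402 0.011 ] [ 0.5557 -0.0009  0.011 ] 0.041521663272518716
side [0.555  0.0474 0.011 ] [0.5502 0.0072 0.011 ]
tail before mouth 0.05165504598115082 (home .055) lateral -0.0012884147089377677
tail before mouth 0.05831897300727048 (home .055) lateral 0.0057803950653797015
sillR-> -0.01829788359374286
```

Home looks right to within about 3 mm from the far cameras. I check it closer with the wrist camera from above.

```bash
python3 -m handwheel '[[[0.4,-0.2,0.5,0],[0.8,-0.4,0.4,0],[0.8,-0.4,0.2,0],[0.8,-0.4,0,0],[0.8,-0.4,0,0],[0.5,-0.2,0,0],[0,0,0,0],[0,0,0,0]]]'
python3 - <<'E'
from h import *
s=readout.get_state();print(s["tcp_pos"],s["eef_rot"])
w=vision.capture("wrist");cv2.imwrite("pics/w14.png",w)
cv2.imwrite("pics/w14c.png",cv2.resize(w[140:300,200:370],None,fx=3.6,fy=3.6,interpolation=2))
E
```

```text
time_s: 23.2
tcp_pos: [0.6147, 0.0169, 0.2466]
eef_rot: [151.8, 88.2, -125.0]
contact_force: [0.2, -0.6, -0.2]
gripper_width: 0.034
[0.61469705 0.01694248 0.24657642] [ 151.83269574   88.1800201  -124.98611674]
```

View pics/w14.png

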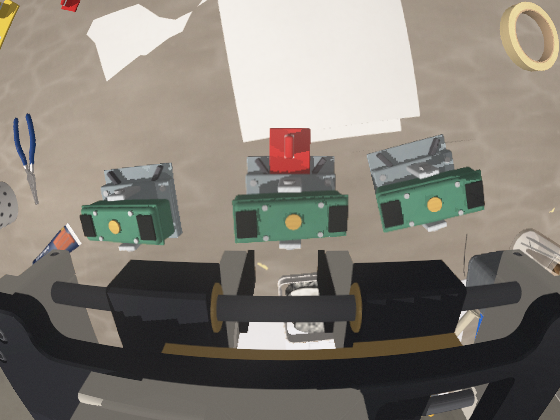

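```bash
python3 - <<'E'
from h import *
w=cv2.imread("pics/w14.png");cv2.imwrite("pics/w14c.png",cv2.resize(w[118:208,235:350],None,fx=6.5,fy=6.5,interpolation=2))
E
```

```text
(no output)
```

View pics/w14c.png

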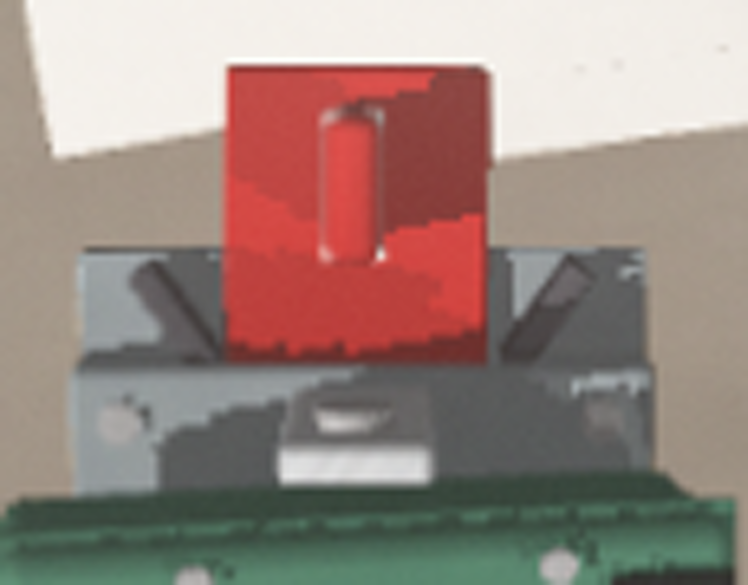

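```bash
python3 - <<'E'
from h import *
np.set_printoptions(precision=4,suppress=True)
c=vision.get_calibration("wrist")
f=lambda x,y:((x+.5)/6.5-.5+235,(y+.5)/6.5-.5+118)
P=lambda x,y,z:plane(fray(c,f(x,y)),z)[:2]
a,b=P(229,67,.011),P(490,69,.011);sl,sr=P(80,248,.005),P(645,248,.005);dl,dr=P(75,367,.022),P(652,367,.022)
print(a,b,np.linalg.norm(a-b)); u=(sl-sr)/np.linalg.norm(sl-sr);n=np.array([u[1],-u[0]]);n*=np.sign(n[0])
print("sill",np.linalg.norm(sl-sr),"tail->sill",(sl-a)@n,(sl-b)@n,"deck->tail",(dl-a)@n,(dl-b)@n,"lat",((a+b)/2-(sl+sr)/2)@u)
E
```

```text
[ 0.552  -0.0026] [0.5579 0.0455] 0.04846733738664703
sill 0.10852344803617865 tail->sill 0.034832856843507946 0.03436590120095777 deck->tail 0.054884615995318575 0.0544176603527684 lat 0.00027106865441246146
```

The wrist view gives tail-to-mouth 54.7 mm (55 is fully home), 0.3 mm off centre and lying flat. B is over and A and C are raised on the left. The arm is clear, so I hand in.

```bash
python3 - <<'E'
from plant import close_job
print(close_job())
E
```

```text
the job is handed in; nothing more can be done
None
```

The middle housing (at about x 0.65, y 0.01) has the loose ball. I left it tipped over, with the red reject card fully home in its slot, and handed the job in at about 23 s.

- **Rocking:** I pressed the housing farthest left first and it swung back. I pressed the middle one next and it stayed over in every later picture. I never touched the third housing, since the ball was already found.
- **Card:** My first grip on the fin was too high because the fingers closed late, so I set the card down and gripped it again lower. I then carried it over the paper stack and pushed it in until the card met the stop. It did not move under a further push that read about 17 N.
- **Last checks:** From the wrist camera, the card's tail is 54.4–54.9 mm in front of the mouth (55 mm is fully home), and the card is 0.3 mm off centre. The far cameras disagreed by about ±3 mm (51.7 and 58.3 mm), which I put down to blur. I did not measure the near tape roll and the pliers, but in the last pictures they look unmoved, and the arm was clear of everything.

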